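Fresh cells into the desk clock, leaked cell up in the tongs

ROBOT

A 6-joint arm with a two-finger parallel gripper is mounted at the origin on a cart in front of the work surface, level with it; the furniture and walls round the work are solid. World frame = base frame: x ahead of the robot, y to its left, z up, the work surface at z = 0. Lengths are in m, angles in degrees, forces in N, time in s.
With the tool pointing down it reaches from about 0.25 to 0.725 m from the base axis. Payload 9.7 kg.
Tool frame: the origin (TCP) lies midway between the tips of the shut fingers; the grasp point (between the pads) lies 19 mm behind it; z points along the fingers, y is the line along which they close (so a half turn about z gives the same grasp; the last joint's range is limited). The gripper opens to 85 mm and grips with 20 to 120 N. Pads are 22 mm wide; open, the fingers measure 114 mm over their backs; the gripper's body (76 mm by 85 mm) begins 54 mm behind the grasp point. The pads swing forward as they close: fully open they stand 13 mm farther back than shut.
Start: joints at [-71.963, 4.979, 10.078, 95.1, 0, 90], TCP at [0.17, -0.523, 0.231] pointing down, gripper open.
Joint ranges: [-179.16, 179.16], [-48.56, 103.87], [-65.8, 70.77], [-126.05, 130.52], [-82.76, 87.17], [-180, 180]. Speed limits (degrees/s): [127.2, 127.2, 147.25, 180, 180, 180].

INTERFACE

Orientations are given as [roll, pitch, yaw] about the fixed x, y, z axes, in that order (R = Rz(yaw) Ry(pitch) Rx(roll)).
In Python, from workcell import * gives the robot as it stands.
- The arm moves only by the tool servo_tool, never from a script. Its argument "moves" is a list of rows, each a list of 4 numbers: the shift along the world's x, y, z in cm, then the turn about the world's z in rad. A call has 1 to 20 rows; each row is the pose to reach, as a shift and turn from the pose commanded when the call began; what a row does not reach only later rows make up. A row lasts 1/12 s, in which the tool goes at most 41.7 mm and 7.16 degrees, less where a joint would pass 70% of its speed; a pose out of reach is approached as far as the arm can. A call with a gripper value outside its range is refused whole. "claw" is the closure, from 0 (fully open) to 1 (shut), set as the call begins (left out, the last holds). The fingers move at their own pace and stop on an object; "force" is the grip in N (left out, the last holds). Time passes only in rows, so rows that repeat a pose let the fingers close. It gives the time, the measured TCP pose, the force, the opening and the grip force at its end, in the units of the state.
- get_obs(): the state, without advancing time (a new reading comes with each control period).
- camera(name): name is "side" or "top"; returns the picture (400x640x3 uint8, red, green, blue); there is no depth.
- get_calibration(name): a dict with "fx", "fy", "cx", "cy" (pixels), "rvec" (rotation vector, rad) and "tvec" (3), from world to camera coordinates, as OpenCV has them. Camera axes: x right, y down, z forward; pixel columns grow to the right and rows downward; lengths in m; the calibration is good to about 2 mm. A picture is of the moment at which its call begins. get_calibration takes no time and is no camera call.
- job_done(): hands the job in; it is judged then, once.
The state is a dict: "time": time; "q": joint angles; "qd": joint speeds; "joint_efforts": joint torques, N m; "ee_pos": TCP position; "tcp_rot": TCP orientation; "wrist_force": force on the tool from outside, world axes, zero at the start; "torque": the same for the moment, N m; "opening": finger opening in m; "grasp_force": force on a finger pad.
Only numpy, scipy, OpenCV 4.12 (cv2) and the standard library are available. Lean on these libraries where they do the work, as an engineer would, in place of code of your own. Each camera call takes 0.05 s, during which the arm holds its last target. There are 200 camera calls.

TASK

One of the desk clock's batteries has leaked. First, while the gripper is clean, drop the two fresh green cells one by one into the two empty bays in the back of the clock, plus ends towards the bays' red plus marks, so that both lie fully down. Then take the spring tongs, close them on the crusted red cell on the sticky-note pad without ever touching that cell with the gripper itself, lift it to at least 10 cm above the desk and finish while still holding it up there in the tongs, ready for me to bag it; leave the other things on the desk where they are.

Things in the scene. Friction and masses are not known exactly. Their poses are not given: they have to be found in the camera images.
- clock: slim white desk clock lying on its face, fixed; 98 x 180 x 15 mm (its x, y, z), origin at the centre of its underside. In its back an open recess, 62 mm (x) by 113 mm (y), floor 7 mm and rim 15 mm above the desk, holds two dark battery bays end to end along y. In each, a flat brass plus contact with a red plus mark at the +y end, a coil-spring minus contact at the -y end (both yield)
- bay_left (a point): centre of a cell seated in the bay at the clock's +y end, 14.3 mm above the desk; axes as the clock's, the cell's plus end must point along +y. A bay is 54 mm long between bevelled walls 7 mm above its floor; side ribs 5 mm high, 19 mm apart, stand only beside the last 12 mm at each end, so at the middle of the cell 23 mm of floor is free on either side for the fingers
- bay_right (a point): the same for the bay at the clock's -y end, 59 mm from the other; plus end also along +y
- green_a: fresh AA cell lying on the desk, green and white, 14.6 mm diameter, 50 mm long, 23 g; its frame's y runs along the cell towards the minus end. Origin on the skin, beside its middle; it rolls with the cell
- green_a_mid (a point): centre of that cell (on its axis, half way along); y axis along the cell, from plus to minus
- green_a_plus (a point): centre of its plus end, which has the metal nub (25 mm from the middle): the coloured end; the white end is minus
- green_b: second fresh AA cell, the same in every way; either cell may go in either bay
- green_b_mid (a point): centre of the second cell; y axis along the cell, from plus to minus
- green_b_plus (a point): centre of the second cell's plus end (25 mm from the middle)
- note_pad: yellow sticky-note pad, 76 x 76 x 13 mm, fixed on the desk, origin at the centre of its underside
- leaked: leaked AA cell, red and white with pale green crust (flat, not felt) at its white end, 14.6 mm diameter, 50 mm long, 23 g, lying on the pad; its frame's y runs along the cell. Not to be touched by the gripper
- leaked_mid (a point): centre of the leaked cell, 20.3 mm above the desk at the start; y axis along the cell
- tongs: spring tongs, steel with teal silicone grips and tips, 195 mm long, 65 g, lying with the hinge pin upright, so the arms open sideways. This part is the hinge head with the left (+y) arm. Origin: foot of the pin; x along the centre line to the tips, z up the pin. Arms are 20 mm high (z 0 to 20 mm). Flat tips, 138 to 174 mm from the pin, 44 mm apart inside when open, parallel when 15 mm apart
- tongs_arm: the right (-y) arm of the tongs, hinged to the left one at the pin; origin at the pin
- tongs_hinge (a joint): how far the arms are squeezed together (rad): 0 open, about 0.19 with the tips shut on a cell, 0.27 stop. A spring opens them: squeezing at the grips takes 3 N to start, 6 N at 0.19; 15 to 30 N clamps a cell firmly. When squeezed by q the true centre line is turned q/2 from the tongs body's x towards -y
- tongs_grip (a point): middle between the tongs' two ribbed grips when open: 79 mm from the pin, 10 mm above their underside. Grips are 48 mm long, 47 mm wide over both when open, 32 mm with the tips shut on a cell
- tongs_tips (a point): middle between the two tips with the tongs open: 156 mm from the pin, 10 mm above the tongs' underside
- clip_tin: round green and gold tin, 71 mm wide, 33 mm high, a bystander; origin at the centre of its underside
- correction_bottle: small white bottle with black cap, 30 mm wide, 64 mm high, standing, a bystander; origin at the centre of its underside
- eraser: blue and white eraser, 21 x 45 x 12 mm, a bystander; origin at the centre of its underside
- battery_cover: white battery cover of the clock, 61 x 112 x 6 mm, lying beyond the clock, a bystander; origin at the centre of its underside

How it is judged:
By the outcome, as a careful person would: the job done as asked, in the order asked, and still so for the second after the job is handed in, while the arm keeps its last pose, push and grip.
It also fails if it takes over 67 s, if anything falls off the work surface, if the arm or the gripper's body presses on something with over 40 N, if the wrist force passes 120 N, or if a joint passes its speed limit or range.

## Working session

There is one attempt and no reset: what is moved stays moved. The work goes in short steps, Python scripts to look and compute and a tool call to move; the robot and the scene stay as the last step left them, time stands still between calls to the robot, and variables do not carry over. Pictures are saved under pics/ and viewed, at most 13 in all, crops included, and the job is handed in when it is done.

Besides the shell and the picture viewer there is one more tool, called after "Emit:" by a JSON object that holds its "op" and its "data", one argument or row to a line. servo_tool: Moves the arm, as the interface text tells. Its arguments: {"type":"object","properties":{"moves":{"type":"array","items":{"type":"array","items":{"type":"number"}}},"claw":{"type":"number"},"force":{"type":"number"}},"required":["moves"]}

```bash
mkdir -p pics; python3 - <<'E'
from workcell import *
import cv2
for n in("top","side"):
    im=camera(n); cv2.imwrite(f"pics/{n}0.png",im[:,:,::-1]); print(get_calibration(n))
o=get_obs(); print(o)
E
```

```text
{'fx': 404.28520045784575, 'fy': 404.28520045784575, 'cx': 324.2599954158638, 'cy': 204.32236204749202, 'rvec': array([ 2.1933451 , -2.14919955,  0.09298232]), 'tvec': array([-0.27212491,  0.52494746,  1.00122402])}
{'fx': 463.3400328159658, 'fy': 463.3400328159658, 'cx': 318.4876439560522, 'cy': 198.1913827607262, 'rvec': array([ 2.11759202, -0.45887232,  0.25186029]), 'tvec': array([-0.62519251,  0.02868363,  1.1424365 ])}
{'time': 0.1, 'q': array([-7.19639826e+01,  5.00811472e+00,  1.00398028e+01,  9.51015877e+01,
        1.12317322e-03,  9.00002764e+01]), 'qd': array([-0.00385828, -0.08702444,  0.18587749,  0.0275748 ,  0.02440977,
        0.03877803]), 'joint_efforts': array([ 1.52463981e-04, -5.21562660e+01,  4.65652370e+01,  1.59875827e-02,
        3.00391093e-06, -5.67479589e-06]), 'ee_pos': array([ 0.17022662, -0.52276719,  0.23065963]), 'tcp_rot': array([-1.79930100e+02, -1.12283517e-03,  1.80357396e+01]), 'wrist_force': array([-0.98840305, -0.56731854, -0.09705806]), 'torque': array([-0.00935691,  0.01415879,  0.03447032]), 'grasp_force': 0.0, 'opening': 0.08516870483799731}
```

View pics/top0.png

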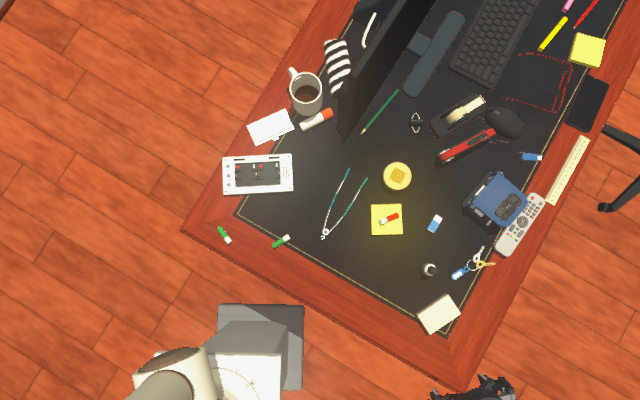

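View pics/side0.png

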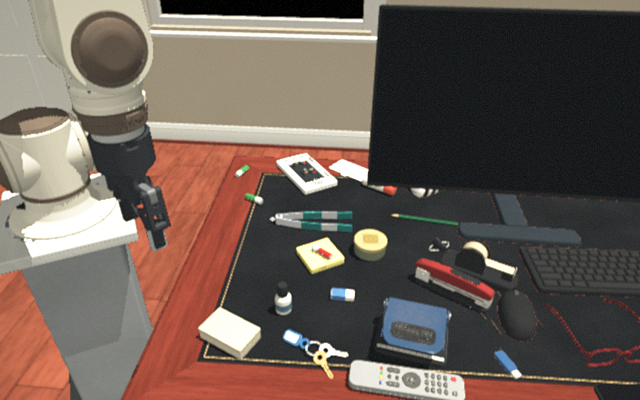

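Top: green cells near (224,235) and (281,241), clock (257,174), tongs pin (325,235) with tips up near (348,170)/(366,180), red cell on pad (389,218). Side: the cells at (242,171) and (254,199), clock (306,173), tongs pin (277,219), pad (320,254).

```bash
cat > h.py <<'E'
import numpy as np, cv2
from workcell import *
def cal(n):
    c=get_calibration(n); K=np.array([[c['fx'],0,c['cx']],[0,c['fy'],c['cy']],[0,0,1.]])
    R=cv2.Rodrigues(np.array(c['rvec']))[0]; t=np.array(c['tvec']).reshape(3); return K,R,t
def ray(n,p):
    K,R,t=cal(n); d=R.T@np.linalg.solve(K,[p[0],p[1],1.]); return -R.T@t,d
def plane(n,p,z):
    o,d=ray(n,p); return o+d*(z-o[2])/d[2]
def tri(pt,ps):
    """two-view point (top px, side px) and ray gap in m"""
    o1,d1=ray('top',pt);o2,d2=ray('side',ps)
    s=np.linalg.lstsq(np.c_[d1,-d2],o2-o1,rcond=None)[0]
    a,b=o1+s[0]*d1,o2+s[1]*d2; return (a+b)/2,np.linalg.norm(a-b)
def proj(n,X):
    K,R,t=cal(n); x=K@(R@np.asarray(X,float)+t); return x[:2]/x[2]
def blobs(hsv,lo,hi,win,amin=4):
    x0,y0,x1,y1=win; m=np.zeros(hsv.shape[:2],np.uint8); m[y0:y1,x0:x1]=cv2.inRange(hsv,np.array(lo),np.array(hi))[y0:y1,x0:x1]
    n,l,s,c=cv2.connectedComponentsWithStats(m,connectivity=8)
    return [(s[i,4],c[i].round(2),s[i,:4]) for i in range(1,n) if s[i,4]>=amin],m
E
python3 - <<'E'
from h import *
W={'top':(195,140,420,275),'side':(225,145,405,275)}
crops=[]
for n in W:
    im=cv2.imread(f'pics/{n}0.png');hsv=cv2.cvtColor(im,cv2.COLOR_BGR2HSV)
    print(n)
    for name,lo,hi in(('green',(45,120,60),(75,255,255)),('teal',(76,80,40),(100,255,255)),('red1',(0,170,110),(8,255,255)),('yellow',(22,60,120),(34,255,255)),('white',(0,0,170),(180,50,255))):
        if n=='side' and name=='x':continue
        b,_=blobs(hsv,lo,hi,W[n]); print(name,[(int(a),c.tolist(),s.tolist()) for a,c,s in b][:14])
    x0,y0,x1,y1=W[n]; c=cv2.resize(im[y0:y1,x0:x1],None,fx=3.5,fy=3.5,interpolation=cv2.INTER_CUBIC)
    cv2.imwrite(f'pics/{n}_crop.png',c)
E
```

```text
top
green [(53, [221.68, 231.87], [217, 227, 10, 11]), (58, [277.66, 242.83], [272, 239, 12, 9])]
teal [(28, [346.14, 173.89], [343, 168, 7, 13]), (25, [363.0, 183.0], [359, 178, 9, 11]), (31, [332.68, 200.45], [329, 193, 8, 16]), (27, [347.59, 209.0], [343, 202, 11, 15])]
red1 [(67, [211.58, 142.7], [202, 140, 17, 8]), (83, [224.33, 144.14], [218, 140, 14, 11]), (15, [235.8, 142.67], [233, 140, 6, 7]), (34, [231.5, 151.76], [228, 148, 9, 8]), (5, [195.8, 159.6], [195, 159, 3, 2]), (8, [200.0, 162.62], [199, 161, 3, 4]), (10, [203.6, 165.1], [202, 163, 5, 5]), (6018, [238.19, 239.55], [195, 163, 139, 112]), (4, [237.75, 167.0], [237, 166, 2, 3]), (4, [236.0, 203.0], [235, 202, 3, 3]), (47, [392.26, 216.45], [387, 213, 11, 8])]
yellow [(642, [396.89, 175.56], [383, 162, 29, 28]), (877, [385.97, 219.01], [370, 203, 33, 32])]
white [(55, [259.18, 141.64], [253, 140, 16, 6]), (1566, [257.48, 174.28], [222, 153, 71, 42]), (8, [276.5, 164.5], [276, 163, 2, 4]), (8, [253.5, 165.5], [253, 164, 2, 4]), (16, [339.88, 186.38], [337, 181, 7, 12]), (13, [355.31, 196.38], [353, 192, 6, 10]), (77, 
[... 1033 characters left out ...]
), (336, [320.45, 258.22], [296, 237, 49, 37]), (52, [318.88, 254.79], [309, 247, 23, 14]), (15, [326.8, 250.87], [320, 247, 13, 10])]
white [(143, [342.84, 145.76], [302, 145, 67, 4]), (966, [307.23, 173.53], [277, 153, 61, 41]), (497, [350.53, 170.14], [329, 159, 39, 25]), (32, [238.97, 172.47], [236, 170, 7, 6]), (17, [379.71, 187.65], [376, 186, 7, 4]), (39, [258.41, 199.31], [255, 196, 8, 7]), (100, [285.16, 217.56], [275, 213, 26, 11]), (18, [295.89, 213.39], [291, 213, 11, 2]), (17, [327.82, 212.18], [322, 212, 14, 2]), (15, [272.07, 218.6], [270, 217, 5, 4]), (27, [327.96, 224.41], [321, 224, 16, 2]), (593, [318.77, 253.21], [298, 239, 45, 30]), (4, [330.5, 256.0], [330, 255, 2, 3])]
```

View pics/top_crop.png

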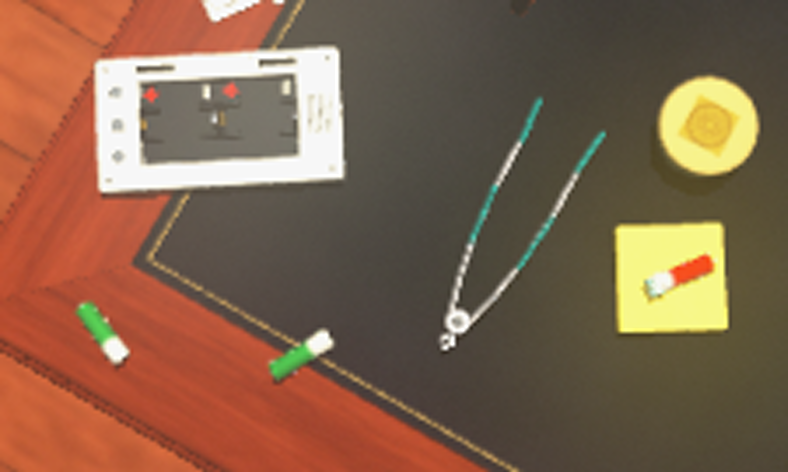

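View pics/side_crop.png

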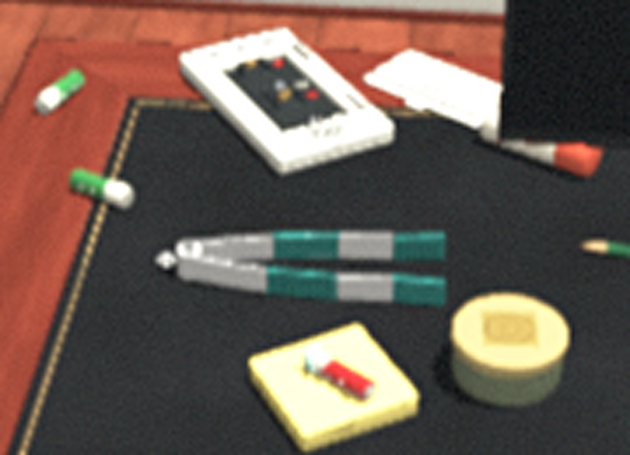

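The crops show the cells' coloured ends: top cell A has plus (green) at the upper left, B at the lower left. Red marks sit at the image-left ends of the bays, around top (238,167) and (261,166). The tongs lie with the pin at (325.6,231.7).

```bash
cat > meas.py <<'E'
from h import *
def hs(im): return cv2.cvtColor(im,cv2.COLOR_RGB2HSV)
def rectmid(m):
    ys,xs=np.nonzero(m); return np.array([xs.mean(),ys.mean()])
def cell(h,win,lo=(40,90,50),hi=(78,255,255)):
    x0,y0,x1,y1=win; s=h[y0:y1,x0:x1]
    s=cv2.resize(s,None,fx=4,fy=4,interpolation=cv2.INTER_LINEAR)
    g=cv2.inRange(s,lo,hi); w=cv2.inRange(s,(0,0,125),(180,85,255))
    big=lambda m:(lambda r:(r[1]==1+np.argmax(r[2][1:,4])).astype(np.uint8))(cv2.connectedComponentsWithStats(m))
    g=big(g);w=big(w); f=lambda p:(np.array(p)+.5)/4-.5+[x0,y0]
    u=cv2.morphologyEx(g|w,cv2.MORPH_CLOSE,np.ones((5,5)))
    pts=cv2.findNonZero(u); (c,sz,a)=cv2.minAreaRect(pts)
    return f(c),f(rectmid(g)),f(rectmid(w)),np.array(sz)/4
E
python3 - <<'E'
from meas import *
T=hs(cv2.imread('pics/top0.png')[:,:,::-1].copy());S=hs(cv2.imread('pics/side0.png')[:,:,::-1].copy())
np.set_printoptions(precision=4,suppress=True)
for nm,wt,ws,z in(('a',(214,223,236,249),(231,161,252,181),.0073),('b',(267,230,293,252),(243,190,266,208),.0073)):
    a=cell(T,wt);b=cell(S,ws)
    X,g=tri(a[0],b[0]); G=plane('top',a[1],z);Wt=plane('top',a[2],z)
    G2=plane('side',b[1],z);W2=plane('side',b[2],z)
    an=lambda d:np.degrees(np.arctan2(d[1],d[0])).round(1)
    print(nm,'top',plane('top',a[0],z),'side',plane('side',b[0],z),'tri',X,g,'size',a[3],'plusdir',an(G-Wt),an(G2-W2))
# clock outline, top & side
for n,H,win in(('top',T,(215,146,300,202)),('side',S,(270,148,342,200))):
    b,m=blobs(H,(0,0,140),(180,70,255),win); k=max(b,key=lambda r:r[0])
    nn,l,s,c=cv2.connectedComponentsWithStats(m); m=(l==1+np.argmax(s[1:,4])).astype(np.uint8)
    ct=max(cv2.findContours(m,cv2.RETR_EXTERNAL,cv2.CHAIN_APPROX_NONE)[0],key=cv2.contourArea)
    q=cv2.approxPolyDP(cv2.convexHull(ct),4,True)[:,0]
    print(n,'clock poly',[(p.tolist(),plane(n,p,.015)[:2].round(4).tolist()) for p in q])
    # red marks inside
    h=cv2.resize(H[win[1]:win[3],win[0]:win[2]],None,fx=4,fy=4)
    r=cv2.inRange(h,(0,120,110),(10,255,255))|cv2.inRange(h,(170,120,110),(180,255,255))
    nn,l,s,c=cv2.connectedComponentsWithStats(r)
    print([(int(s[i,4]),((c[i]+.5)/4-.5+win[:2]).round(2).tolist(),plane(n,(c[i]+.5)/4-.5+win[:2],.007)[:2].round(4).tolist()) for i in range(1,nn) if s[i,4]>30])
# tongs
P=lambda p,z=.02:plane('top',p,z)[:2]
print('pin',P((325.6,231.7)),'tips',P((346.14,173.89)),P((363,183)),'grips',P((332.68,200.45)),P((347.59,209)))
for p,s in(((346.14,173.89),(344.62,214.89)),((363,183),(344.63,227.35)),((332.68,200.45),(311.9,214.29)),((347.59,209),(310.77,225.39))): print(tri(p,s))
print('leak red',tri((392.26,216.45),(323.78,252.39)),'tin',P((396.9,175.6),.033),'pad',P((386.5,219),.013))
E
```

```text
a top [ 0.4488 -0.0055  0.0073] side [ 0.4492 -0.0065  0.0073] tri [ 0.4491 -0.0054  0.0068] 0.0006749477401901877 size [19.4764  5.7728] plusdir 38.8 44.6
b top [ 0.437  -0.1516  0.0073] side [ 0.4386 -0.1492  0.0073] tri [ 0.4374 -0.152   0.0093] 0.0008846554107714331 size [ 6.4797 19.7973] plusdir 124.1 125.0
top clock poly [([291, 154], [0.6601, -0.1726]), ([292, 190], [0.5664, -0.1779]), ([223, 193], [0.5551, -0.001]), ([223, 157], [0.6488, 0.0031])]
[(15814, [232.25, 166.06], [0.627, -0.0199]), (157, [260.42, 165.36], [0.6303, -0.0932]), (149, [237.64, 166.57], [0.6259, -0.034])]
side clock poly [([276, 161], [0.5516, -0.0054]), ([306, 153], [0.6489, 0.0041]), ([337, 180], [0.6639, -0.1703]), ([336, 185], [0.6502, -0.1918]), ([304, 193], [0.5585, -0.1929])]
[(15314, [306.61, 156.47], [0.6479, -0.0026]), (76, [304.17, 162.65], [0.6267, -0.034]), (95, [313.73, 171.58], [0.631, -0.0916])]
pin [ 0.4613 -0.2662] tips [ 0.61   -0.3158] [ 0.5874 -0.3592] grips [ 0.541  -0.2826] [ 0.5199 -0.3209]
(array([ 0.6116, -0.3162,  0.0111]), np.float64(0.00013512469959818104))
(array([ 0.5889, -0.36  ,  0.0111]), np.float64(0.0004235187175702129))
(array([ 0.5414, -0.2825,  0.0117]), np.float64(0.0009971272826709845))
(array([ 0.5207, -0.3213,  0.0113]), np.float64(0.00013436715169320542))
leak red (array([ 0.5023, -0.4335,  0.0228]), np.float64(0.0016955513301321083)) tin [ 0.606  -0.4433] pad [ 0.4969 -0.4208]
```

```bash
python3 - <<'E'
from meas import *
np.set_printoptions(precision=4,suppress=True)
for n,win in(('top',(215,146,300,202)),('side',(270,148,342,200))):
    im=cv2.imread(f'pics/{n}0.png'); g=cv2.resize(im[win[1]:win[3],win[0]:win[2]],None,fx=4,fy=4,interpolation=cv2.INTER_CUBIC)
    f=lambda p:(np.array(p,float)+.5)/4-.5+[win[0],win[1]]
    h=cv2.cvtColor(g,cv2.COLOR_BGR2HSV); w=cv2.inRange(h,(0,0,130),(180,80,255))
    ct,hi=cv2.findContours(w,cv2.RETR_CCOMP,cv2.CHAIN_APPROX_NONE)
    o=max(range(len(ct)),key=lambda i:cv2.contourArea(ct[i]))
    hole=max((i for i in range(len(ct)) if hi[0][i][3]==o),key=lambda i:cv2.contourArea(ct[i]))
    for nm,c in(('outer',ct[o]),('recess',ct[hole])):
        W=np.array([plane(n,f(p[0]),.015)[:2] for p in c]).astype(np.float32)
        c0,sz,a=cv2.minAreaRect(W*1000); q=cv2.boxPoints((c0,sz,a)); print(n,nm,np.array(c0),sz,a)
for n in('top','side'):
  im=cv2.imread(f'pics/{n}0.png');H=cv2.cvtColor(im,cv2.COLOR_BGR2HSV)
  win={'top':(374,207,400,231),'side':(306,242,336,262)}[n]
  x0,y0,x1,y1=win; s=cv2.resize(H[y0:y1,x0:x1],None,fx=4,fy=4)
  f=lambda p:(np.array(p,float)+.5)/4-.5+[x0,y0]
  r=cv2.inRange(s,(0,130,90),(14,255,255))|cv2.inRange(s,(172,130,90),(180,255,255)); w=cv2.inRange(s,(0,0,150),(180,60,255))
  k=(lambda t:(t[1]==1+np.argmax(t[2][1:,4])).astype(np.uint8)); r=k(cv2.connectedComponentsWithStats(r));w=k(cv2.connectedComponentsWithStats(w))
  c,sz,a=cv2.minAreaRect(cv2.findNonZero(r|w)); R=plane(n,f(rectmid(r)),.0203);Wp=plane(n,f(rectmid(w)),.0203)
  print(n,'leak mid',plane(n,f(c),.0203),np.array(sz)/4,f(c),'red',R,'w',Wp,np.degrees(np.arctan2(*(R-Wp)[[1,0]])))
E
```

```text
top outer [607.466  -87.2119] (101.91553497314453, 182.9232940673828) 4.582167148590088
top recess [607.4904 -86.2094] (60.34864044189453, 115.70588684082031) 4.320285797119141
side outer [605.7456 -93.8391] (109.9183349609375, 204.7664794921875) 4.472886085510254
side recess [606.8768 -88.418 ] (55.51902770996094, 111.22650146484375) 4.16452169418335
top leak mid [ 0.4989 -0.4259  0.0203] [ 5.8522 19.4536] [388.9767 218.1018] red [ 0.5028 -0.4342  0.0203] w [ 0.4929 -0.411   0.0203] -66.81254072676134
side leak mid [ 0.4977 -0.4251  0.0203] [19.75 29.75] [320.5 251.5] red [ 0.5026 -0.4319  0.0203] w [ 0.4958 -0.4245  0.0203] -47.71473735371452
```

Checked: cell heights come out at 7–9 mm, the clock recess at 60×115 mm, the bay pitch at 59.4 mm and the tongs pin to tips at 155 mm, all as they should be. I'm moving to green_b first.

Emit:
{"op": "servo_tool", "data": {
  "moves": [
    [26.7, 37.1, -13, -1.287],
    [26.7, 37.1, -13, -1.287],
    [26.7, 37.1, -13, -1.287],
    [26.7, 37.1, -13, -1.287],
    [26.7, 37.1, -13, -1.287],
    [26.7, 37.1, -13, -1.287],
    [26.7, 37.1, -13, -1.287],
    [26.7, 37.1, -13, -1.287],
    [26.7, 37.1, -13, -1.287],
    [26.7, 37.1, -13, -1.287],
    [26.7, 37.1, -13, -1.287],
    [26.7, 37.1, -13, -1.287],
    [26.7, 37.1, -13, -1.287],
    [26.7, 37.1, -13, -1.287],
    [26.7, 37.1, -13, -1.287]
  ],
  "claw": 0.6,
  "force": 25
}}

```text
time: 1.35
ee_pos: [0.2542, -0.3175, 0.1091]
tcp_rot: [-178.0, 0.1, -52.7]
wrist_force: [-0.2, -0.1, 0.4]
opening: 0.0341
grasp_force: 0.0
```

Emit:
{"op": "servo_tool", "data": {
  "moves": [
    [18.3, 16.6, -1, -0.052],
    [18.3, 16.6, -1, -0.052],
    [18.3, 16.6, -1, -0.052],
    [18.3, 16.6, -1, -0.052],
    [18.3, 16.6, -1, -0.052],
    [18.3, 16.6, -1, -0.052],
    [18.3, 16.6, -1, -0.052],
    [18.3, 16.6, -1, -0.052],
    [18.3, 16.6, -1, -0.052],
    [18.3, 16.6, -1, -0.052],
    [18.3, 16.6, -1, -0.052],
    [18.3, 16.6, -1, -0.052],
    [18.3, 16.6, -1, -0.052]
  ]
}}

```text
time: 2.43
ee_pos: [0.2483, -0.297, 0.1006]
tcp_rot: [-176.1, 0.1, -52.9]
wrist_force: [-0.1, 0.4, -0.4]
opening: 0.0341
grasp_force: 0.0
```

```bash
python3 - <<'E'
from h import *
o=get_obs(); print(o['q'].round(2),o['qd'].round(2),o['joint_efforts'].round(1),o['wrist_force'],o['ee_pos'],o['tcp_rot'])
cv2.imwrite('pics/s1.png',camera('side')[:,:,::-1])
E
```

```text
[-52.96 -18.29 -25.54  82.85   3.87 179.94] [-0.12 -0.59 -0.74  0.01  0.05  0.03] [  0.  -27.   47.    0.    0.2   0. ] [-0.14230864  0.37766085 -0.43637071] [ 0.24826692 -0.29700886  0.10060144] [-1.76128628e+02  9.38161967e-02 -5.28999769e+01]
```

View pics/s1.png

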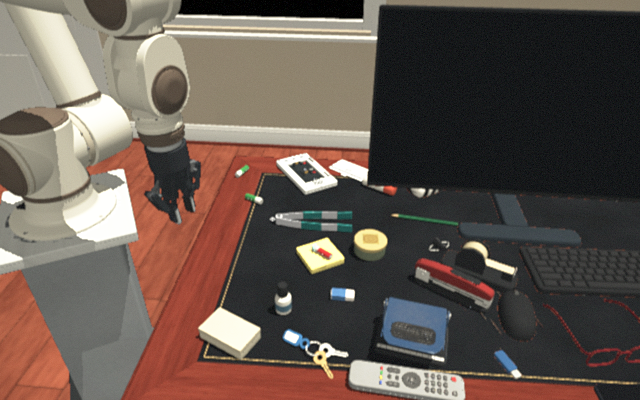

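The wrist's last joint is at its limit (q6 = q1 − yaw + 180), so I'll use the half-turn-equivalent grasp at yaw +124.

Emit:
{"op": "servo_tool", "data": {
  "moves": [
    [2, 1.5, 2, 0.12],
    [4, 3, 2, 0.24],
    [6, 4.5, 2, 0.36],
    [8, 6, 2, 0.48],
    [10, 7, 2, 0.6],
    [11, 8, 2, 0.72],
    [12, 9, 2, 0.84],
    [13, 10, 2, 0.96],
    [14, 11, 2, 1.08],
    [15, 12, 2, 1.2],
    [15, 12, 2, 1.32],
    [15, 12, 2, 1.44],
    [15, 12, 2, 1.55],
    [15, 12, 2, 1.55]
  ]
}}

```text
time: 3.65
ee_pos: [0.3985, -0.1769, 0.1205]
tcp_rot: [-176.1, 0.1, 36.2]
wrist_force: [0.2, 0.0, -0.5]
opening: 0.0342
grasp_force: 0.0
```

Emit:
{"op": "servo_tool", "data": {
  "moves": [
    [0.5, 0.5, -1, 0.12],
    [1, 1, -2, 0.24],
    [1.5, 1.5, -3, 0.36],
    [2, 2, -4, 0.48],
    [3, 2.3, -5, 0.6],
    [3.87, 2.51, -6, 0.72],
    [3.87, 2.51, -6, 0.84],
    [3.87, 2.51, -6, 0.96],
    [3.87, 2.51, -6, 1.08],
    [3.87, 2.51, -6, 1.2],
    [3.87, 2.51, -6, 1.32],
    [3.87, 2.51, -6, 1.44],
    [3.87, 2.51, -6, 1.538],
    [3.87, 2.51, -6, 1.538],
    [3.87, 2.51, -6, 1.538]
  ]
}}

```text
time: 4.9
ee_pos: [0.437, -0.1519, 0.0607]
tcp_rot: [-176.1, 0.1, 123.7]
wrist_force: [-0.1, 0.2, -0.2]
opening: 0.0341
grasp_force: 0.0
```

Emit:
{"op": "servo_tool", "data": {
  "moves": [
    [0, 0, -2, 0.01],
    [0, 0, -4, 0.01],
    [0, 0, -5.3, 0.01],
    [0, 0, -5.6, 0.01],
    [0, 0, -5.6, 0.01]
  ]
}}

```text
time: 5.32
ee_pos: [0.4364, -0.1518, 0.0039]
tcp_rot: [-176.1, 0.0, 124.4]
wrist_force: [0.1, 0.4, -0.7]
opening: 0.0342
grasp_force: 0.0
```

Emit:
{"op": "servo_tool", "data": {
  "moves": [
    [0, 0, 0, 0],
    [0, 0, 0, 0],
    [0, 0, 0, 0],
    [0, 0, 0, 0],
    [0, 0, 0, 0]
  ],
  "claw": 1
}}

```text
time: 5.73
ee_pos: [0.4377, -0.1521, 0.0057]
tcp_rot: [-176.2, 0.2, 124.6]
wrist_force: [-0.7, -0.2, 6.0]
opening: 0.0133
grasp_force: 26.1
```

Emit:
{"op": "servo_tool", "data": {
  "moves": [
    [0, 0, 3, 0],
    [2, 0.4, 6, 0],
    [5, 1, 7, -0.12],
    [8, 1.7, 7, -0.24],
    [11, 2.3, 7, -0.36],
    [14, 2.9, 7, -0.48],
    [16.5, 3.4, 7, -0.527],
    [17.2, 3.6, 7, -0.527],
    [17.2, 3.6, 7, -0.527],
    [17.2, 3.6, 7, -0.527]
  ]
}}

```text
time: 6.57
ee_pos: [0.6084, -0.1159, 0.0742]
tcp_rot: [-176.0, 0.1, 94.5]
wrist_force: [-0.5, 0.4, 0.1]
opening: 0.0132
grasp_force: 25.6
```

```bash
python3 - <<'E'
from h import *
o=get_obs(); print(o['ee_pos'],o['tcp_rot'],o['opening'],o['grasp_force'])
C=[]
for n,w in(('top',(215,145,315,205)),('side',(265,120,365,200))):
    im=camera(n)[:,:,::-1]; cv2.imwrite(f'pics/{n}2.png',im); x0,y0,x1,y1=w; C.append(cv2.resize(im[y0:y1,x0:x1],(390,310 if n=='side' else 234),interpolation=cv2.INTER_CUBIC))
C[0]=cv2.copyMakeBorder(C[0],0,76,0,0,cv2.BORDER_CONSTANT); cv2.imwrite('pics/c2.png',np.hstack(C))
E
```

```text
[ 0.60837066 -0.11585121  0.074176  ] [-1.76049939e+02  8.03341134e-02  9.44937482e+01] 0.013220114063597107 25.619778335094452
```

View pics/c2.png

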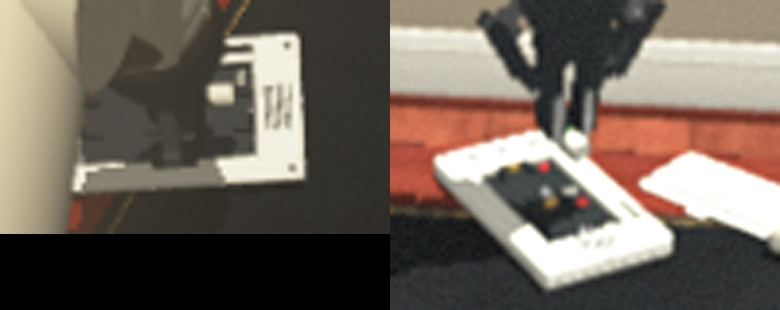

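The cell is held with its white minus end towards −y (top px ≈ (271.7,168.8), side px ≈ (312.7,156.9)).

```bash
python3 - <<'E'
from meas import *
np.set_printoptions(precision=4,suppress=True)
P=[]
for n,w in(('top',(262,160,280,178)),('side',(302,147,322,166))):
    H=cv2.cvtColor(cv2.imread(f'pics/{n}2.png'),cv2.COLOR_BGR2HSV)
    for v in((0,0,150),(0,0,120)):
        b,m=blobs(H,v,(180,80,255),w); print(n,[(int(a),c.tolist(),s.tolist()) for a,c,s in b])
    k=max(b,key=lambda r:r[0]); P.append(k[1])
print(tri(*P), 'expected white c', .6084+.075*.0165,-.1159-.997*.0165,.0742+.004)
E
```

```text
top [(8, [275.5, 160.0], [272, 160, 8, 1]), (6, [276.5, 164.5], [276, 163, 2, 4]), (33, [271.12, 168.3], [268, 166, 7, 6])]
top [(12, [276.08, 160.58], [272, 160, 8, 4]), (8, [276.5, 164.5], [276, 163, 2, 4]), (39, [271.21, 168.44], [268, 166, 7, 6])]
side [(143, [310.38, 159.17], [302, 150, 19, 16])]
side [(182, [310.26, 157.77], [302, 147, 19, 19])]
(array([ 0.6074, -0.1303,  0.0755]), np.float64(0.006394380789462468)) expected white c 0.6096375 -0.1323505 0.0782
```

```bash
python3 - <<'E'
from h import *
print(plane('top',(271.2,168.4),.08),plane('top',(274.5,168.2),.08),plane('top',(267.5,168.5),.08),tri((271.2,168.4),(312.7,157.0)),plane('side',(312.7,157),.08))
E
```

```text
[ 0.60970393 -0.1318774   0.08      ] [ 0.61034919 -0.13983644  0.08      ] [ 0.60928417 -0.12294351  0.08      ] (array([ 0.61025966, -0.1315104 ,  0.0772633 ]), np.float64(0.00013369928897408138)) [ 0.60828225 -0.13613852  0.08      ]
```

Emit:
{"op": "servo_tool", "data": {
  "moves": [
    [0.1, 0, -2, 0],
    [0.1, 0, -4, 0],
    [0.1, 0, -5, 0],
    [0.1, 0, -5.5, 0],
    [0.1, 0, -5.8, 0],
    [0.1, 0, -5.95, 0],
    [0.1, 0, -5.95, 0]
  ]
}}

```text
time: 7.25
ee_pos: [0.6102, -0.116, 0.0158]
tcp_rot: [-176.2, 0.1, 94.4]
wrist_force: [-0.2, -0.2, -0.8]
opening: 0.0132
grasp_force: 25.6
```

Emit:
{"op": "servo_tool", "data": {
  "moves": [
    [0, 0, -0.15, 0],
    [0, 0, -0.3, 0],
    [0, 0, -0.3, 0]
  ]
}}

```text
time: 7.5
ee_pos: [0.6105, -0.116, 0.0128]
tcp_rot: [-176.2, 0.1, 94.4]
wrist_force: [-0.1, -0.1, 1.8]
opening: 0.0133
grasp_force: 25.8
```

Emit:
{"op": "servo_tool", "data": {
  "moves": [
    [0, 0, 0, 0],
    [0, 0, 0, 0],
    [0, 0, 0, 0],
    [0, 0, 0.3, 0],
    [0, 0, 2, 0],
    [-1.5, 1, 5, -0.1],
    [-4, 2.5, 8, -0.2],
    [-7, 5, 10, -0.3],
    [-10, 7, 10, -0.4]
  ],
  "claw": 0.68
}}

```text
time: 8.25
ee_pos: [0.5109, -0.0455, 0.1163]
tcp_rot: [-176.5, 0.0, 71.2]
wrist_force: [1.4, 0.1, 1.1]
opening: 0.0273
grasp_force: 0.0
```

```bash
python3 - <<'E'
from h import *
C=[]
for n,w in(('top',(215,145,315,205)),('side',(265,135,365,205))):
    im=camera(n)[:,:,::-1]; cv2.imwrite(f'pics/{n}3.png',im); x0,y0,x1,y1=w; C.append(cv2.resize(im[y0:y1,x0:x1],(390,234 if n=='top' else 273),interpolation=cv2.INTER_CUBIC))
C[0]=cv2.copyMakeBorder(C[0],0,39,0,0,cv2.BORDER_CONSTANT); cv2.imwrite('pics/c3.png',np.hstack(C))
E
```

```text
(no output)
```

View pics/c3.png

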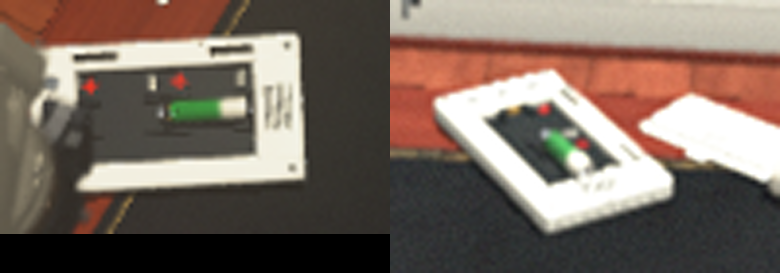

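The cell lies in the right bay with plus (green) at +y. I'll check its position and height from both views.

```bash
python3 - <<'E'
from meas import *
np.set_printoptions(precision=4,suppress=True)
P={}
for n,w in(('top',(255,166,282,179)),('side',(300,163,322,184))):
    x0,y0,x1,y1=w
    H=cv2.resize(cv2.cvtColor(cv2.imread(f'pics/{n}3.png'),cv2.COLOR_BGR2HSV)[y0:y1,x0:x1],None,fx=4,fy=4)
    f=lambda p:(np.array(p,float)+.5)/4-.5+[x0,y0]
    m=cv2.inRange(H,(45,90,50),(78,255,255)); P[n]=f(rectmid(m)); r=cv2.minAreaRect(cv2.findNonZero(m)); print(n,P[n],f(r[0]),np.array(r[1])/4,r[2])
    P[n+'r']=f(r[0])
print(tri(P['top'],P['side']),tri(P['topr'],P['sider']))
for z in(.0143,.018): print(plane('top',P['topr'],z),plane('side',P['sider'],z))
E
```

```text
top [264.4703 172.6999] [264.375 172.75 ] [ 5.25 12.5 ] 90.0
side [307.7575 171.7352] [306.3   169.525] [11.55  5.9 ] 53.13010025024414
(array([ 0.6079, -0.1061,  0.0199]), np.float64(0.0022575466093538964)) (array([ 0.605 , -0.1067,  0.028 ]), np.float64(0.005185495382036704))
[ 0.6098 -0.1053  0.0143] [ 0.6117 -0.0843  0.0143]
[ 0.6092 -0.1059  0.018 ] [ 0.6092 -0.0902  0.018 ]
```

Top/side place it about 1–2 mm towards the plus contact (the spring pushes that way) at a plausible height. I'll confirm by touch later. Now green_a.

Emit:
{"op": "servo_tool", "data": {
  "moves": [
    [-2, 1.5, -1, -0.12],
    [-4, 3, -3, -0.24],
    [-6.19, 4, -5, -0.36],
    [-6.19, 4, -5.6, -0.48],
    [-6.19, 4, -5.6, -0.545],
    [-6.19, 4, -5.6, -0.545],
    [-6.19, 4, -5.6, -0.545],
    [-6.19, 4, -5.6, -0.545]
  ],
  "claw": 0.6
}}

```text
time: 9.02
ee_pos: [0.4486, -0.0061, 0.0565]
tcp_rot: [-176.2, 0.1, 40.4]
wrist_force: [-0.2, 0.1, -0.7]
opening: 0.034
grasp_force: 0.0
```

Emit:
{"op": "servo_tool", "data": {
  "moves": [
    [0, 0.05, -2, -0.01],
    [0, 0.05, -4, -0.01],
    [0, 0.05, -4.9, -0.01],
    [0, 0.05, -5.2, -0.01],
    [0, 0.05, -5.2, -0.01]
  ]
}}

```text
time: 9.43
ee_pos: [0.4479, -0.0055, 0.0038]
tcp_rot: [-176.1, 0.1, 39.7]
wrist_force: [-0.1, -0.2, 0.0]
opening: 0.0342
grasp_force: 0.0
```

Emit:
{"op": "servo_tool", "data": {
  "moves": [
    [0, 0, 0, 0],
    [0, 0, 0, 0],
    [0, 0, 0, 0],
    [0, 0, 0, 0],
    [0, 0, 0, 0]
  ],
  "claw": 1
}}

```text
time: 9.85
ee_pos: [0.4488, -0.0055, 0.0052]
tcp_rot: [-176.2, 0.0, 39.7]
wrist_force: [-0.6, -1.1, 6.7]
opening: 0.0131
grasp_force: 25.8
```

Emit:
{"op": "servo_tool", "data": {
  "moves": [
    [0, 0, 3, 0],
    [1, -0.3, 6, 0.1],
    [3, -1, 7, 0.22],
    [5, -2, 7, 0.34],
    [8, -3, 7, 0.46],
    [11, -4, 7, 0.58],
    [14, -5, 7, 0.7],
    [15.64, -5.19, 7, 0.82],
    [15.64, -5.19, 7, 0.953],
    [15.64, -5.19, 7, 0.953],
    [15.64, -5.19, 7, 0.953],
    [15.64, -5.19, 7, 0.953]
  ]
}}

```text
time: 10.85
ee_pos: [0.6041, -0.0572, 0.0742]
tcp_rot: [-176.1, 0.1, 94.1]
wrist_force: [-0.6, 0.7, 0.4]
opening: 0.0131
grasp_force: 25.3
```

```bash
python3 - <<'E'
from meas import *
np.set_printoptions(precision=4,suppress=True)
o=get_obs(); print(o['ee_pos'],o['tcp_rot'])
C=[]
for n,w in(('top',(205,135,305,195)),('side',(260,120,360,190))):
    im=camera(n)[:,:,::-1]; cv2.imwrite(f'pics/{n}4.png',im); x0,y0,x1,y1=w; C.append(cv2.resize(im[y0:y1,x0:x1],(390,234 if n=='top' else 273),interpolation=cv2.INTER_CUBIC))
    H=cv2.cvtColor(np.ascontiguousarray(im),cv2.COLOR_BGR2HSV); pz=o['ee_pos']+[0,0,.002]; u=np.array([-.075,.997,0])
    print(n,'expected ends +,-',proj(n,pz+.025*u),proj(n,pz-.025*u),'white c',proj(n,pz-.0165*u))
    c=proj(n,pz).astype(int); W=(c[0]-16,c[1]-16,c[0]+17,c[1]+17)
    for nm,lo,hi in(('g',(45,90,50),(78,255,255)),('w',(0,0,140),(180,80,255))): print(nm,[(int(a),k.tolist(),s.tolist()) for a,k,s in blobs(H,lo,hi,W)[0]])
C[0]=cv2.copyMakeBorder(C[0],0,39,0,0,cv2.BORDER_CONSTANT); cv2.imwrite('pics/c4.png',np.hstack(C))
E
```

```text
[ 0.6041 -0.0572  0.0742] [-176.1186    0.0941   94.0793]
top expected ends +,- [230.2826 170.937 ] [250.8672 169.8079] white c [247.3677 169.9999]
g []
w [(87, [250.21, 158.67], [244, 155, 13, 8]), (6, [253.5, 166.0], [253, 165, 2, 3]), (35, [247.11, 169.86], [244, 167, 7, 6]), (38, [225.26, 180.45], [224, 174, 5, 13]), (6, [253.5, 186.0], [251, 186, 6, 1])]
side expected ends +,- [295.4947 142.3022] [303.7771 149.6681] white c [302.3351 148.3857]
g []
w [(128, [286.93, 137.73], [283, 129, 10, 16]), (20, [300.05, 134.1], [299, 129, 3, 13]), (176, [309.05, 140.66], [299, 129, 17, 23]), (194, [299.38, 158.04], [283, 153, 33, 9])]
```

View pics/c4.png

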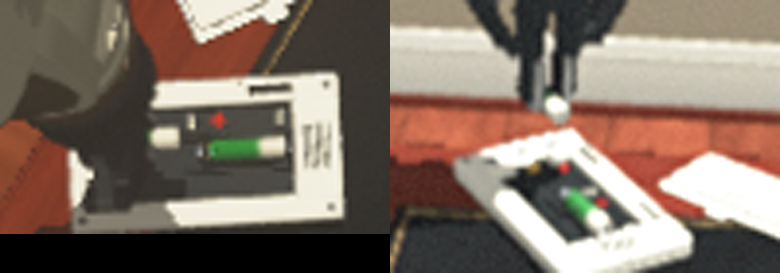

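White end at (247.1,169.9), against (247.4,170.0) predicted, so the cell is well centred. I'm lowering it.

Emit:
{"op": "servo_tool", "data": {
  "moves": [
    [0.1, 0, -2, 0],
    [0.1, 0, -4, 0],
    [0.1, 0, -5, 0],
    [0.1, 0, -5.5, 0],
    [0.1, 0, -5.8, 0],
    [0.1, 0, -6.0, 0],
    [0.1, 0, -6.15, 0],
    [0.1, 0, -6.25, 0],
    [0.1, 0, -6.25, 0]
  ]
}}

```text
time: 11.7
ee_pos: [0.6059, -0.0574, 0.0124]
tcp_rot: [-176.2, 0.1, 94.3]
wrist_force: [0.6, -0.3, 1.7]
opening: 0.0132
grasp_force: 25.4
```

Emit:
{"op": "servo_tool", "data": {
  "moves": [
    [0, 0, 0, 0],
    [0, 0, 0, 0],
    [0, 0, 0, 0],
    [0, 0, 0.3, 0],
    [0, 0, 2, 0],
    [0, 0, 3.2, 0],
    [0, 0, 3.2, 0]
  ],
  "claw": 0.68
}}

```text
time: 12.28
ee_pos: [0.607, -0.0575, 0.0468]
tcp_rot: [-176.4, 0.1, 94.3]
wrist_force: [0.5, -1.0, 0.4]
opening: 0.0274
grasp_force: 0.0
```

Emit:
{"op": "servo_tool", "data": {
  "moves": [
    [0, 0, 0, 0],
    [0, 0, 0, 0],
    [0, 0, 0, 0],
    [0, 0, 0, 0],
    [0, 0, -0.8, 0],
    [0, 0, -1.6, 0],
    [0, 0, -1.9, 0],
    [0, 0, -2.1, 0],
    [0, 0, -2.1, 0]
  ],
  "claw": 1
}}

```text
time: 13.03
ee_pos: [0.6054, -0.0573, 0.0221]
tcp_rot: [-176.1, 0.1, 94.3]
wrist_force: [-0.0, -0.4, 0.3]
opening: -0.0001
grasp_force: 0.0
```

Emit:
{"op": "servo_tool", "data": {
  "moves": [
    [0, 0, -0.1, 0],
    [0, 0, -0.2, 0],
    [0, 0, -0.2, 0]
  ]
}}

```text
time: 13.28
ee_pos: [0.6062, -0.0573, 0.0216]
tcp_rot: [-176.2, 0.1, 94.3]
wrist_force: [0.0, 0.9, 4.2]
opening: -0.0
grasp_force: 2.4
```

Contact at 21.6 mm, exactly the height of a seated cell. Same test on the right one.

Emit:
{"op": "servo_tool", "data": {
  "moves": [
    [0, 0, 1.2, 0],
    [0.1, -2, 1.7, 0],
    [0.3, -5.7, 1.7, 0],
    [0.3, -5.7, 1.7, 0],
    [0.3, -5.7, 1, 0],
    [0.3, -5.7, 0.4, 0],
    [0.3, -5.7, 0.1, 0],
    [0.3, -5.7, 0, 0],
    [0.3, -5.7, 0, 0]
  ]
}}

```text
time: 14.03
ee_pos: [0.6092, -0.1137, 0.0216]
tcp_rot: [-176.2, 0.2, 94.4]
wrist_force: [0.5, -1.8, 7.6]
opening: 0.0
grasp_force: 3.7
```

Both cells are seated. Now to the tongs.

Emit:
{"op": "servo_tool", "data": {
  "moves": [
    [0, 0, 3, 0],
    [0, 0, 6, 0.1],
    [-1, -2, 8, 0.22],
    [-2, -5, 8, 0.34],
    [-3, -8, 8, 0.46],
    [-5, -11, 8, 0.58],
    [-6, -14, 8, 0.7],
    [-7, -17, 8, 0.82],
    [-7.8, -18.8, 7, 0.94],
    [-7.8, -18.8, 6, 1.016],
    [-7.8, -18.8, 5, 1.016],
    [-7.8, -18.8, 5, 1.016],
    [-7.8, -18.8, 5, 1.016]
  ],
  "claw": 0.15
}}

```text
time: 15.12
ee_pos: [0.5305, -0.301, 0.0698]
tcp_rot: [-176.1, -0.0, 152.4]
wrist_force: [-0.1, -0.3, 0.6]
opening: 0.0724
grasp_force: 0.0
```

Emit:
{"op": "servo_tool", "data": {
  "moves": [
    [0.05, -0.1, -2, 0],
    [0.05, -0.1, -4, 0],
    [0.05, -0.1, -5.5, 0],
    [0.05, -0.1, -6.3, 0],
    [0.05, -0.1, -6.5, 0],
    [0.05, -0.1, -6.5, 0]
  ]
}}

```text
time: 15.62
ee_pos: [0.5313, -0.3028, 0.0058]
tcp_rot: [-176.1, 0.1, 152.5]
wrist_force: [-0.5, -0.2, -0.8]
opening: 0.0724
grasp_force: 0.0
```

Emit:
{"op": "servo_tool", "data": {
  "moves": [
    [0, 0, 0, 0],
    [0, 0, 0, 0],
    [0, 0, 0, 0],
    [0, 0, 0, 0],
    [0, 0, 0, 0]
  ],
  "claw": 0.49,
  "force": 25
}}

```text
time: 16.03
ee_pos: [0.5321, -0.3038, 0.0075]
tcp_rot: [-176.1, 0.3, 152.5]
wrist_force: [0.3, 0.5, 5.5]
opening: 0.0434
grasp_force: 4.8
```

Emit:
{"op": "servo_tool", "data": {
  "moves": [
    [0, 0, 0.7, 0],
    [0, 0, 2, 0],
    [0, 0, 3.5, 0],
    [0, 0, 5, 0],
    [-0.5, -0.4, 6, -0.06],
    [-1.2, -0.9, 6.5, -0.14],
    [-2, -1.6, 6.5, -0.22],
    [-2.8, -2.2, 6.5, -0.3],
    [-3.6, -2.8, 6.5, -0.38],
    [-4.4, -3.5, 6.5, -0.46],
    [-5.2, -4.1, 6.5, -0.54],
    [-5.9, -4.7, 6.5, -0.62],
    [-6.4, -5.06, 6.5, -0.69],
    [-6.4, -5.06, 6.5, -0.69],
    [-6.4, -5.06, 6.5, -0.69]
  ]
}}

```text
time: 17.28
ee_pos: [0.4671, -0.3542, 0.0715]
tcp_rot: [-176.2, 0.1, 113.1]
wrist_force: [-0.1, -0.3, -0.8]
opening: 0.0435
grasp_force: 3.6
```

```bash
python3 - <<'E'
from meas import *
np.set_printoptions(precision=4,suppress=True)
o=get_obs(); print(o['ee_pos'],o['tcp_rot'],o['opening'],o['grasp_force'])
C=[]
for n,w in(('top',(310,160,430,250)),('side',(260,160,380,280))):
    im=camera(n)[:,:,::-1]; cv2.imwrite(f'pics/{n}5.png',im); x0,y0,x1,y1=w; C.append(cv2.resize(im[y0:y1,x0:x1],(398,298 if n=='top' else 398),interpolation=cv2.INTER_CUBIC))
    H=cv2.cvtColor(np.ascontiguousarray(im),cv2.COLOR_BGR2HSV)
    for nm,lo,hi in(('teal',(76,80,40),(100,255,255)),('red',(0,150,110),(10,255,255))): print(n,nm,[(int(a),k.tolist(),s.tolist()) for a,k,s in blobs(H,lo,hi,w)[0]])
C[0]=cv2.copyMakeBorder(C[0],0,100,0,0,cv2.BORDER_CONSTANT); cv2.imwrite('pics/c5.png',np.hstack(C))
E
```

```text
[ 0.4671 -0.3542  0.0715] [-176.1547    0.1263  113.06  ] 0.04348494144687205 3.5529273984138854
top teal []
top red []
side teal [(119, [299.57, 212.23], [292, 206, 16, 14]), (42, [291.45, 223.24], [287, 218, 8, 11]), (137, [327.31, 225.61], [320, 219, 15, 14]), (115, [313.72, 233.74], [308, 227, 14, 13])]
side red [(218, [268.17, 166.14], [260, 160, 19, 15]), (133, [328.11, 165.39], [317, 160, 23, 16]), (86, [360.48, 162.23], [348, 160, 20, 8]), (46, [323.67, 252.24], [318, 248, 12, 9])]
```

View pics/c5.png

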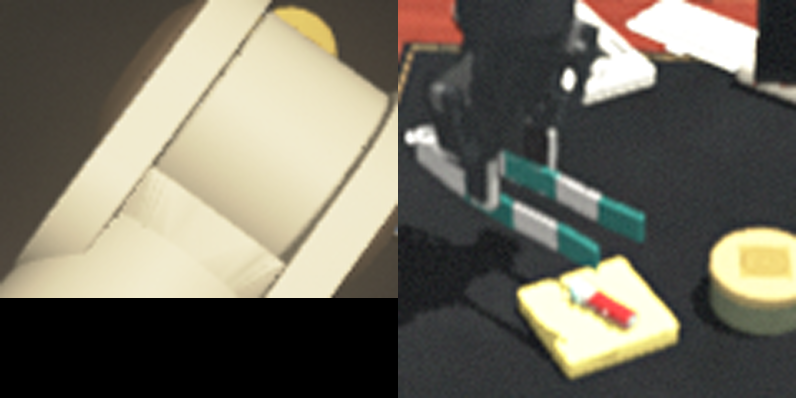

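Top view is blocked by the forearm. In the side view the tongs hang level above the pad, with tips at (327,226) and (314,234), pointing along the cell. I'll compare with the predicted tip positions.

```bash
python3 - <<'E'
from h import *
np.set_printoptions(precision=1,suppress=True)
T=np.array([.4671,-.3542,.0715]); a=np.radians(-67); d=np.array([np.cos(a),np.sin(a),0]); l=np.array([-d[1],d[0],0])
zc=np.array([0,0,.0025])
for s in(.0195,-.0195): print('tip',s,proj('side',T+.0775*d+s*l+zc),'front',proj('side',T+.0955*d+s*l+zc),'grip',proj('side',T+s*1.05*l+zc))
print('pin',proj('side',T-.0785*d+zc))
print('leak mid',proj('side',[.4985,-.4257,.0203]),'ends',[proj('side',np.array([.4985,-.4257,.0203])+k*d) for k in(.025,-.025)])
print('camera',ray('side',(0,0))[0])
E
```

```text
tip 0.0195 [326.9 227.3] front [333.5 230.9] grip [300.6 212.5]
tip -0.0195 [314.2 235.9] front [320.7 239.6] grip [287.1 220.7]
pin [269.2 202.7]
leak mid [321.  251.6] ends [array([329.8, 256.8]), array([312.4, 246.4])]
camera [ 0.2 -1.1  0.7]
```

Emit:
{"op": "servo_tool", "data": {
  "moves": [
    [0.1, 0, -1, 0],
    [0.1, 0, -2, 0],
    [0.1, 0, -3, 0],
    [0.1, 0, -3.8, 0],
    [0.1, 0, -4.4, 0],
    [0.1, 0, -4.75, 0],
    [0.1, 0, -4.75, 0],
    [0.1, 0, -4.75, 0]
  ]
}}

```text
time: 18.05
ee_pos: [0.468, -0.3539, 0.0231]
tcp_rot: [-176.1, 0.1, 113.0]
wrist_force: [-0.4, 0.2, -1.0]
opening: 0.0438
grasp_force: 3.6
```

```bash
python3 - <<'E'
from meas import *
np.set_printoptions(precision=1,suppress=True)
o=get_obs(); T=o['ee_pos']; print(T*1000,o['tcp_rot'],o['opening'],o['grasp_force'],o['wrist_force'])
n,w='side',(265,200,365,275)
im=camera(n)[:,:,::-1]; cv2.imwrite(f'pics/{n}6.png',im); x0,y0,x1,y1=w; cv2.imwrite('pics/c6.png',cv2.resize(im[y0:y1,x0:x1],(800,600),interpolation=cv2.INTER_CUBIC))
H=cv2.cvtColor(np.ascontiguousarray(im),cv2.COLOR_BGR2HSV)
for nm,lo,hi in(('teal',(76,80,40),(100,255,255)),('red',(0,150,110),(10,255,255))): print(n,nm,[(int(a),k.tolist(),s.tolist()) for a,k,s in blobs(H,lo,hi,w)[0]])
a=np.radians(-67); d=np.array([np.cos(a),np.sin(a),0]); l=np.array([-d[1],d[0],0])
for s in(.0195,-.0195): print('tip',s,proj('side',T+.0775*d+s*l+[0,0,.0025]),proj('side',T+.0775*d+s*l+[0,0,.0065]))
E
```

```text
[ 468.  -353.9   23.1] [-176.1    0.1  113. ] 0.04378622843904229 3.5536163816868793 [-0.4  0.2 -1. ]
side teal [(126, [300.23, 229.78], [293, 223, 16, 14]), (41, [292.39, 240.83], [288, 236, 8, 11]), (82, [326.91, 242.91], [321, 237, 14, 12]), (64, [314.03, 252.34], [309, 247, 11, 11])]
side red [(54, [324.3, 252.06], [318, 248, 13, 9])]
tip 0.0195 [326.9 245.2] [326.9 243.8]
tip -0.0195 [314.5 253.9] [314.5 252.5]
```

View pics/c6.png

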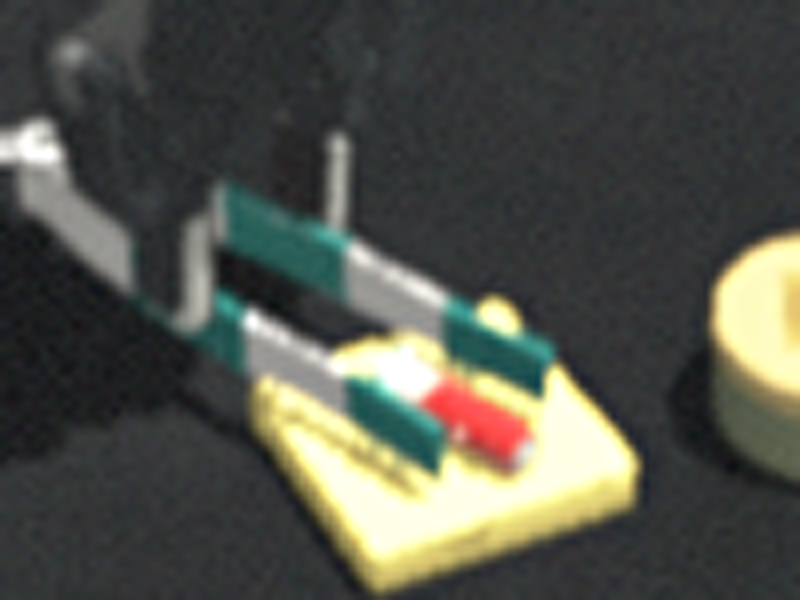

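The tips straddle the red cell (cell from about (313,246) to (331,257)) and are centred on it. I'll advance 3 mm, go 2.5 mm lower, then squeeze.

Emit:
{"op": "servo_tool", "data": {
  "moves": [
    [0.12, -0.28, -0.1, 0],
    [0.12, -0.28, -0.2, 0],
    [0.12, -0.28, -0.25, 0],
    [0.12, -0.28, -0.25, 0]
  ]
}}

```text
time: 18.43
ee_pos: [0.4692, -0.3568, 0.0206]
tcp_rot: [-176.1, 0.1, 113.0]
wrist_force: [0.1, 0.6, -1.5]
opening: 0.0437
grasp_force: 3.6
```

Emit:
{"op": "servo_tool", "data": {
  "moves": [
    [0, 0, 0, 0],
    [0, 0, 0, 0],
    [0, 0, 0, 0],
    [0, 0, 0, 0],
    [0, 0, 0, 0],
    [0, 0, 0, 0],
    [0, 0, 0, 0],
    [0, 0, 0, 0]
  ],
  "claw": 1,
  "force": 26
}}

```text
time: 19.1
ee_pos: [0.4692, -0.3568, 0.0207]
tcp_rot: [-176.1, 0.1, 113.0]
wrist_force: [-0.7, 1.2, 1.1]
opening: 0.0312
grasp_force: 28.3
```

Emit:
{"op": "servo_tool", "data": {
  "moves": [
    [0, 0, 0.5, 0],
    [0, 0, 1.2, 0],
    [0, 0, 2.2, 0],
    [0, 0, 3.5, 0],
    [0, 0, 5, 0],
    [0, 0, 6.5, 0],
    [0, 0, 8, 0],
    [0, 0, 9.5, 0],
    [0, 0, 11, 0],
    [0, 0, 12.5, 0],
    [0, 0, 13.5, 0],
    [0, 0, 14.2, 0],
    [0, 0, 14.5, 0],
    [0, 0, 14.5, 0],
    [0, 0, 14.5, 0],
    [0, 0, 14.5, 0]
  ]
}}

```text
time: 20.43
ee_pos: [0.4689, -0.3565, 0.1647]
tcp_rot: [-176.1, 0.0, 113.0]
wrist_force: [-0.3, 0.3, -0.4]
opening: 0.0308
grasp_force: 28.2
```

```bash
python3 - <<'E'
from h import *
o=get_obs(); T=o['ee_pos']; print(T,o['tcp_rot'],o['opening'],o['grasp_force'])
im=camera('side')[:,:,::-1]; cv2.imwrite('pics/c7.png',cv2.resize(im[130:290,230:430],(800,640))[:600])
H=cv2.cvtColor(np.ascontiguousarray(im),cv2.COLOR_BGR2HSV); print([(int(a),k.tolist(),s.tolist()) for a,k,s in blobs(H,(0,150,110),(10,255,255),(300,168,360,265))[0]])
a=np.radians(-67); d=np.array([np.cos(a),np.sin(a),0]); print('expect',proj('side',T+.082*d+[0,0,0]))
E
```

```text
[ 0.46894316 -0.35652012  0.16472737] [-1.76088108e+02  2.64999464e-02  1.12973475e+02] 0.030827350725900603 28.153207087889314
[(41, [332.71, 171.83], [326, 168, 14, 8]), (29, [327.9, 196.79], [326, 193, 6, 9])]
expect [324.01678458 195.81328245]
```

View pics/c7.png

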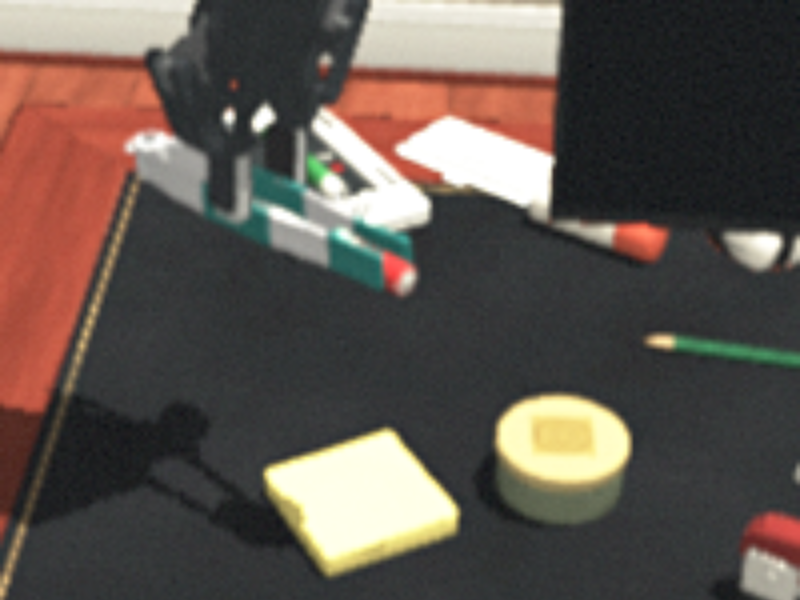

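The picture shows the cell clamped in the tongs, its red end at about (328,197), roughly 16 cm up. The pad is empty and the tin hasn't moved. Handing in.

```bash
python3 -c "
from workcell import *
print(job_done())"
```

```text
the job is handed in; nothing more can be done
None
```

Both green cells are seated in the clock, plus ends towards the red marks, and the leaked cell is held in the tongs about 16 cm above the desk. The gripper never touched it, and I handed the job in at about 20 s.

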